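# Open the fume box window to its set height

## Robot

A 7-joint arm with a two-finger parallel gripper is mounted at the origin on a cart in front of the work surface, level with it; the furniture and walls round the work are solid. World frame = base frame: x ahead of the robot, y to its left, z up, the work surface at z = 0. Lengths are in mm, angles in rad, forces in N, time in s.
With the tool pointing down it reaches from about 400 to 850 mm from the base axis. Payload 4.4 kg.
Tool frame: the origin (TCP) lies on the centre line of the jaws, within the pads' length; the fingertips stand 22 mm ahead of it and the grasp point (between the pads) lies 3 mm ahead of it; z points along the fingers, y is the line along which they close (so a half turn about z gives the same grasp; the last joint's range is limited). The gripper opens to 94 mm and grips with 3 to 60 N. Pads are 16 mm wide; open, the fingers measure 119 mm over their backs; the gripper's body (75 mm by 177 mm) begins 78 mm behind the grasp point.
Start: joints at [1.244, 0.628, 0.038, 1.517, -0.027, 0.996, -0.02], TCP at [167.632, -628.026, 227.478] pointing down, gripper open.
Joint ranges: [-3.06, 3.06], [-0.37, 2.12], [-1.25, 1.32], [0.18, 2.47], [-1.1, 4.24], [0.23, 1.98], [-2.94, 2.94]. Speed limits (rad/s): [2.57, 2.57, 3.14, 3.14, 3.14, 3.14, 3.14].

## Interface

Orientations are given as [roll, pitch, yaw] about the fixed x, y, z axes, in that order (R = Rz(yaw) Ry(pitch) Rx(roll)).
In Python, from station import sensors, snapshot, calibration, ticket, nets gives the robot as it stands.
- The arm moves only by the tool carry_out, never from a script. Its argument "plan" is a list of rows, each an object of numbers: "x", "y", "z": the shift along the tool's x, y, z in cm; "rx", "ry", "rz": the turn, a rotation vector about the tool's x, y, z in rad; "fingers": the opening, from 0 (shut) to 1 (fully open). A call has 1 to 8 rows; each row shifts and turns the commanded pose from where the row before left it, along the tool's axes as they then stand; what a row does not reach is not made up. A row lasts 1/8 s, in which the tool goes at most 62.5 mm and 10.7 degrees, less where a joint would pass 70% of its speed; a pose out of reach is approached as far as the arm can. A call with a gripper value outside its range is refused whole. The fingers move at their own pace and stop on an object; the grip force is fixed at half the most. Time passes only in rows, so rows that do not move let the fingers close. It gives the time, the measured TCP pose, the force, the opening and the grip force at its end, in the units of the state.
- sensors.get_obs(): the state, without advancing time (a new reading comes with each control period).
- snapshot(name): name is "scene" or "top"; returns (picture, depth): 480x640x3 uint8, red, green, blue; 480x640 float32, mm along the optical axis (not along the pixel's ray), 0 where there is no reading.
- calibration(name): a dict with "fx", "fy", "cx", "cy" (pixels), "cam_to_world" (4x4, takes a point from camera to world coordinates). Camera axes: x right, y up, looking along -z (the intrinsics and any distortion apply to the point x, -y, -z); pixel columns grow to the right and rows downward; lengths in mm; the calibration is good to about 2 mm. A picture is of the moment at which its call begins. calibration takes no time and is no camera call.
- ticket.sign_off(): hands the job in; it is judged then, once.
Trained networks look in the newest picture that a camera, given by its name, has taken for a name from the list of things; names that differ only in an ending like _2 or _b are one class to them, and where a whole thing is asked for, a point or a joint stands for the part that bears it (a point fixed in the world has none). Each returns a list of dicts, best first, with "p" (0 to 1); they miss things now and then, are a little off and sometimes report something else, mostly with a low value. They report only what shows in the picture. A call takes as long as a camera call.
- nets.search_frame(name, camera): "point" ([x, y, z] in mm, in world coordinates, good to about 4 mm: the middle of the surface that is visible of it).
- nets.spot_point(name, camera): "point" ([x, y, z] in mm, in world coordinates, good to about 4 mm: a listed point, or the origin of a listed thing).
The state is a dict: "time_s": time; "qpos": joint angles; "qvel": joint speeds; "effort": joint torques, N m; "ee_pos": TCP position; "eef_rot": TCP orientation; "ft_force": force on the tool from outside, world axes, zero at the start; "ft_torque": the same for the moment, N m; "grip_width": finger opening in mm; "finger_force": force on a finger pad.
Only numpy, scipy, OpenCV 4.12 (cv2) and the standard library are available. Lean on these libraries where they do the work, as an engineer would, in place of code of your own. Each camera call takes 0.05 s, during which the arm holds its last target. There are 200 camera calls.

## Task

Get the small fume box ready for bonding: first start its fan by pressing the round push button on the bench in front of its window fully down with a fingertip, then push the counterweighted window up from beneath its lip with the fingertips until the pointed tab on the window is level with the pointed tab of the height clip on the jamb beside it, and leave it standing there. Only push: do not pinch the lip, and do not move the clip or the loose things around and inside the box.

Things in the scene. Friction and masses are not known exactly. Their poses are not given: they have to be found in the camera images.
- fume_box: Grey steel fume box fixed to the bench: 145 deep, 200 wide, 324 mm high, with a black exhaust spigot at its back. Origin: centre of its underside; x from its front to its back (the window front faces -x, which is roughly +y of the bench, the robot's left), y to the window's left as one faces it, z up. The front leans back 20 degrees from upright, so the window slides along (0.342, 0, 0.940) of this frame, above a fixed sill.
- sash (a joint): How far the window has slid up along its slope, in m: 0 = closed, 0.135 = upper stop. It starts nearly closed (0 to 0.02). It is counterweighted: it stays wherever it is left, and 1.5 to 5 N along the slope moves it, with light damping.
- lip_under (a point): Middle of the underside of the window's lip, where to push; moves with the window. The aluminium lip, 100 mm wide, juts 36 mm from the window's bottom rail, forward and up at 45 degrees; 12 mm thick: lower plate (sash_c0) and an upper strip (sash_c1) 9 mm short of the outer edge. The point is 18 mm from root and edge, 90 mm over the bench when closed; free below and in front. Axes as sash_index.
- sash_index (a point): Tip of the pointed dark tab (diamond, 17 mm high) at the left end of the window's bottom rail, pointing +y of the box. It moves with the window. Axes: x into the box, y along the lip, z up the window's slope.
- clip_index (a point): Tip of the pointed tab of the height clip, a dark 24 mm high clip on the box's left jamb (the one away from the robot), pointing at the window. Axes as sash_index: at the set height the two tips face each other, 2 mm apart, with no difference along z. The clip stands 65 to 110 mm up the slope from where the closed window's tab is, and must stay there.
- fan_base: Grey housing of the fan's push button, fixed to the bench, standing 0.2 to 0.4 m in front of the box's window side, towards +y. From about x = 0.53 on stand parts bins and above them an upright panel: keep the arm clear of these. Origin: centre of its underside; z up.
- fan_top (a point): Centre of the top of the round black push button (30 mm across) on that housing; it moves down with the button. Press straight down.
- fan (a joint): Travel of the push button in m: 0 = out, 0.006 = fully down. A spring takes 4 N to push it fully down and returns it.
- grease_tin: Round tin, 66 mm across, 38 mm high, loose on the bench left of the button. Origin at the centre of its underside. Leave it alone.
- oil_bottle: Small white bottle, 32 mm across, 96 mm high, with a blue spout, loose on the bench behind the box. Origin at the centre of its underside. Leave it alone.
- spanner: Combination spanner 173 x 28 x 6 mm, loose on the bench left of the box. Leave it alone.
- side_cutters: Side cutters 166 x 77 x 18 mm with blue handles, loose on the bench on the left. Leave them alone.
- cover_plate: Black cover plate 62 x 52 x 8 mm, loose on the floor of the fume box. Leave it alone.
- bushing: Black flanged bushing, 21 mm across, 14 mm high, loose on the floor of the fume box. Leave it alone.

How it is judged (in metres and radians):
On the way, in this order (a step that is already met when the one before it is completed fails the run):
1. the fan button is pressed down (value of joint fan above 0.0045 m), for 0.05 s.
2. the fingers push the window up at its lip, starting below the set height (contact force between the fingers and sash_c0 above 0.5 N and velocity of joint sash above 0.003 m/s and z of sash_index in the frame of clip_index below -0.012 m), for 0.05 s.
3. the window's tab is level with the clip's tab (z of sash_index in the frame of clip_index between -0.008 and 0.008 m), for 0.2 s.
At the end, for the whole second after the job is handed in: The window stands still with its tab within 8 mm (along the slope) of the clip's tab, the button is out again, the clip has moved less than 5 mm and every loose thing less than 20 mm (all of step 3 and velocity of joint sash between -0.005 and 0.005 m/s and value of joint fan below 0.002 m and distance of clip_index from where it was at the start of the episode below 0.005 m and distance of each of grease_tin, oil_bottle, spanner, side_cutters, cover_plate, bushing from where it was at the start of the episode below 0.02 m); the robot touches nothing.
It fails at once if the lip is pinched (upper strip and lower plate pressed at the same time) (contact force between the fingers and sash_c0 above 1 N and contact force between the fingers and sash_c1 above 1 N).
It fails at once if the height clip is shifted (distance of clip_index from where it was at the start of the episode above 0.005 m).
It fails at once if a loose thing is moved, lifted or carried (distance of any of grease_tin, oil_bottle, spanner, side_cutters, cover_plate, bushing from where it was at the start of the episode above 0.02 m).
It also fails if it takes over 58 s, if anything falls off the work surface, if the arm or the gripper's body presses on something with over 40 N, if the wrist force passes 120 N, or if a joint passes its speed limit or range.

## Working session

There is one attempt and no reset: what is moved stays moved. The work goes in short steps, Python scripts to look and compute and a tool call to move; the robot and the scene stay as the last step left them, time stands still between calls to the robot, and variables do not carry over. Pictures are saved under pics/ and viewed, at most 10 in all, crops included, and the job is handed in when it is done.

Besides the shell and the picture viewer there is one more tool, called as name([rows], argument=value, ...), one row to a line, values as JSON. carry_out: Moves the arm, as the interface text tells. Its arguments: {"type":"object","properties":{"plan":{"type":"array","items":{"type":"object","properties":{"x":{"type":"number"},"y":{"type":"number"},"z":{"type":"number"},"rx":{"type":"number"},"ry":{"type":"number"},"rz":{"type":"number"},"fingers":{"type":"number"}}}}},"required":["plan"]}

```bash
mkdir -p pics; python3 - <<'E'
from station import *
import cv2,numpy as np
o=sensors.get_obs()
print(o['time_s'],o['ee_pos'],o['eef_rot'],o['grip_width'])
ims=[]
for c in ['scene','top']:
    p,d=snapshot(c); ims.append(p); cv2.imwrite(f'pics/{c}0.png',p[:,:,::-1])
    print(c,np.round(calibration(c)['cam_to_world'],3).tolist())
    for n in ['fan_top','lip_under','sash_index','clip_index','fume_box','fan_base','grease_tin','spanner','side_cutters','oil_bottle']:
        r=nets.spot_point(n,c)[:2]
        print(c,n,[(np.round(q['point']).tolist(),round(q['p'],2)) for q in r])
E
```

```text
0.0 [ 167.49237897 -627.42139494  226.57916851] [-3.13975650e+00  4.20734170e-06  2.60832805e-01] 93.63138519449497
scene [[0.983, -0.143, 0.113, 533.951], [0.182, 0.789, -0.587, -827.783], [-0.005, 0.597, 0.802, 1092.083], [0.0, 0.0, 0.0, 1.0]]
scene fan_top [([483.0, 22.0, 22.0], 0.61), ([446.0, -540.0, -0.0], 0.49)]
scene lip_under [([392.0, -358.0, 104.0], 0.59), ([449.0, -543.0, -1.0], 0.55)]
scene sash_index [([458.0, -359.0, 102.0], 0.7)]
scene clip_index [([370.0, 336.0, -3.0], 0.49)]
scene fume_box [([398.0, -420.0, 2.0], 0.88)]
scene fan_base [([478.0, 27.0, -2.0], 0.45)]
scene grease_tin [([451.0, 197.0, 3.0], 0.76), ([462.0, -381.0, 160.0], 0.49)]
scene spanner [([438.0, 122.0, 1.0], 0.62)]
scene side_cutters [([368.0, 339.0, -2.0], 0.57)]
scene oil_bottle [([449.0, -546.0, -1.0], 0.82), ([452.0, 191.0, 2.0], 0.45)]
top [[-0.009, 0.997, -0.083, 291.101], [-1.0, -0.009, 0.004, -108.008], [0.003, 0.083, 0.997, 1382.209], [0.0, 0.0, 0.0, 1.0]]
top fan_top [([478.0, 25.0, 22.0], 0.61)]
top lip_under [([390.0, -357.0, 109.0], 0.58)]
top sash_index [([466.0, -354.0, 105.0], 0.89)]
top clip_index [([466.0, -380.0, 163.0], 0.68)]
top fume_box [([396.0, -419.0, -1.0], 0.87)]
top fan_base [([481.0, 28.0, 3.0], 0.78), ([465.0, -356.0, 106.0], 0.56)]
top grease_tin [([451.0, 192.0, -3.0], 0.89)]
top spanner [([436.0, 125.0, 4.0], 0.83)]
top side_cutters [([370.0, 334.0, 3.0], 0.55)]
top oil_bottle []
```

View pics/scene0.png

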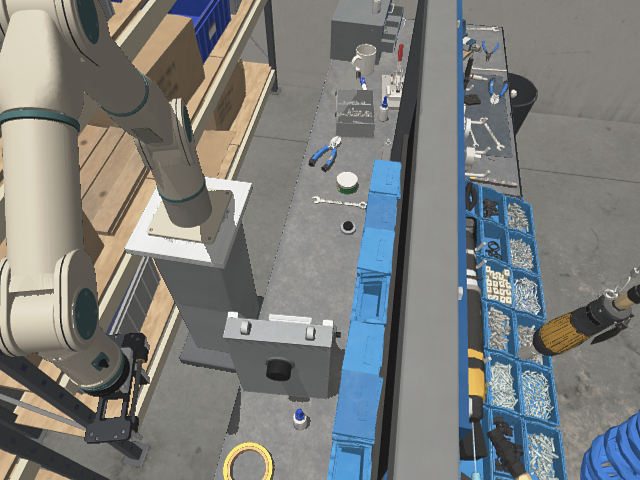

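View pics/top0.png

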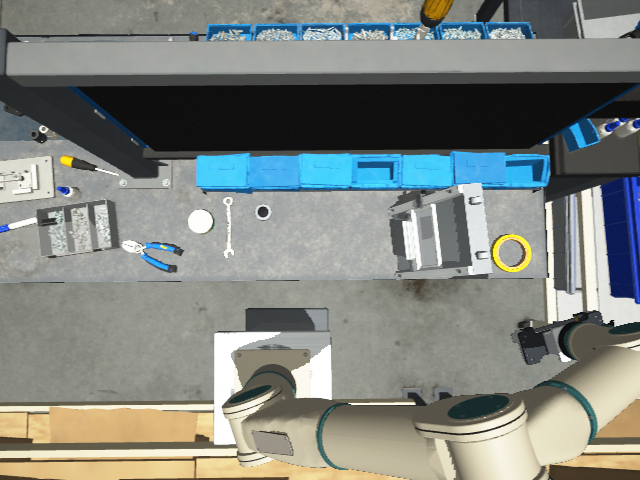

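Both pictures agree with the networks. The button is at scene (348,227) / top (263,213), about (480,24,22). The window front faces +y with the lip near (391,-357,106), the tab at z≈104 and the clip tab at z≈163. The arm is on the far side of the box, so I raise it and close the fingers first.

carry_out([
  {"z": -5.5, "fingers": 0},
  {"z": -5.5, "fingers": 0},
  {"z": -5.5, "fingers": 0},
  {"z": -5.5, "fingers": 0},
  {"x": 3.6, "y": -4.2, "fingers": 0},
  {"x": 3.6, "y": -4.2, "fingers": 0},
  {"x": 3.6, "y": -4.2, "fingers": 0},
  {"x": 3.6, "y": -4.2, "fingers": 0},
])

```text
invalid input at $.plan[0]: expected keys x, y, z, rx, ry, rz, fingers
```

```bash
cat > h.py <<'E'
from station import *
import numpy as np
from scipy.spatial.transform import Rotation as R
def st():
    o=sensors.get_obs(); r=R.from_euler('xyz',o['eef_rot'])
    print('t',round(o['time_s'],2),'p',np.round(o['ee_pos'],1),'q',np.round(o['qpos'],2),'F',np.round(o['ft_force'],1),'w',round(o['grip_width'],1))
    print(np.round(r.as_matrix(),3).tolist()); return np.array(o['ee_pos']),r
def to(p,r,tgt,Rt=None):
    print('shift cm',np.round(r.inv().apply(np.array(tgt)-p)/10,2), 'rotvec', None if Rt is None else np.round((r.inv()*Rt).as_rotvec(),3))
def look(zt,yt):  # tool z, tool y directions
    z=np.array(zt,float);z/=np.linalg.norm(z);y=np.array(yt,float);y-=z*(y@z);y/=np.linalg.norm(y)
    return R.from_matrix(np.c_[np.cross(y,z),y,z])
E
python3 - <<'E'
from h import *
p,r=st(); to(p,r,(480,24,445)); to(p,r,(480,24,90))
E
```

```text
t 1.1 p [ 167.6 -628.   227.5] q [ 1.24  0.63  0.04  1.52 -0.03  1.   -0.02] F [0.3 0.2 0.6] w 93.8
[[0.966, 0.258, 0.0], [0.258, -0.966, -0.0], [0.0, 0.0, -1.0]]
shift cm [ 46.99 -54.94 -21.75] rotvec None
shift cm [ 46.99 -54.95  13.75] rotvec None
```

All keys are required.

carry_out([
  {"x": 0, "y": 0, "z": -5.5, "rx": 0, "ry": 0, "rz": 0, "fingers": 0},
  {"x": 0, "y": 0, "z": -5.5, "rx": 0, "ry": 0, "rz": 0, "fingers": 0},
  {"x": 0, "y": 0, "z": -5.5, "rx": 0, "ry": 0, "rz": 0, "fingers": 0},
  {"x": 0, "y": 0, "z": -5.5, "rx": 0, "ry": 0, "rz": 0, "fingers": 0},
  {"x": 3.6, "y": -4.2, "z": 0, "rx": 0, "ry": 0, "rz": 0, "fingers": 0},
  {"x": 3.6, "y": -4.2, "z": 0, "rx": 0, "ry": 0, "rz": 0, "fingers": 0},
  {"x": 3.6, "y": -4.2, "z": 0, "rx": 0, "ry": 0, "rz": 0, "fingers": 0},
  {"x": 3.6, "y": -4.2, "z": 0, "rx": 0, "ry": 0, "rz": 0, "fingers": 0},
])

```text
time_s: 2.1
ee_pos: [264.1, -426.8, 447.7]
eef_rot: [3.141, -0.0, 0.261]
ft_force: [1.0, -0.1, 0.4]
grip_width: 17.9
finger_force: 0.0
```

```bash
python3 - <<'E'
from h import *
p,r=st(); to(p,r,(480,24,445)); to(p,r,(480,24,90))
E
```

```text
t 2.1 p [ 264.1 -426.8  447.7] q [ 0.97  0.23 -0.01  1.55  0.    1.36 -0.35] F [ 1.  -0.1  0.4] w 17.9
[[0.966, 0.258, 0.001], [0.258, -0.966, -0.0], [0.0, 0.001, -1.0]]
shift cm [ 32.48 -37.98   0.26] rotvec None
shift cm [ 32.47 -38.    35.76] rotvec None
```

carry_out([
  {"x": 4.06, "y": -4.75, "z": 0, "rx": 0, "ry": 0, "rz": 0, "fingers": 0},
  {"x": 4.06, "y": -4.75, "z": 0, "rx": 0, "ry": 0, "rz": 0, "fingers": 0},
  {"x": 4.06, "y": -4.75, "z": 0, "rx": 0, "ry": 0, "rz": 0, "fingers": 0},
  {"x": 4.06, "y": -4.75, "z": 0, "rx": 0, "ry": 0, "rz": 0, "fingers": 0},
  {"x": 4.06, "y": -4.75, "z": 0, "rx": 0, "ry": 0, "rz": 0, "fingers": 0},
  {"x": 4.06, "y": -4.75, "z": 0, "rx": 0, "ry": 0, "rz": 0, "fingers": 0},
  {"x": 4.06, "y": -4.75, "z": 3, "rx": 0, "ry": 0, "rz": 0, "fingers": 0},
  {"x": 4.06, "y": -4.75, "z": 3, "rx": 0, "ry": 0, "rz": 0, "fingers": 0},
])

```text
time_s: 3.1
ee_pos: [474.7, 12.8, 393.3]
eef_rot: [3.141, -0.002, 0.26]
ft_force: [0.4, -1.0, 0.9]
grip_width: 0.3
finger_force: 0.0
```

```bash
python3 - <<'E'
from h import *
import cv2
p,r=st(); to(p,r,(480,24,70))
# box yaw and button from top depth cloud (arm is out of the box's view)
for c in ['top','scene']:
    im,d=snapshot(c); K=calibration(c); cv2.imwrite(f'pics/{c}1.png',im[:,:,::-1])
    v,u=np.mgrid[:480,:640]
    P=np.stack([(u-K['cx'])/K['fx']*d,-(v-K['cy'])/K['fy']*d,-d],-1)@K['cam_to_world'][:3,:3].T+K['cam_to_world'][:3,3]
    P[d==0]=np.nan; np.save(f'{c}P.npy',P)
    m=(P[...,2]>312)&(P[...,2]<332)&(P[...,1]<-330)&(P[...,1]>-540)&(P[...,0]>270)&(P[...,0]<520)
    Q=P[m]; print(c,'boxtop',m.sum(),Q.mean(0).round(1),cv2.minAreaRect(Q[:,:2].astype(np.float32)))
    m=(P[...,2]>15)&(P[...,2]<35)&(abs(P[...,0]-480)<25)&(abs(P[...,1]-24)<25)
    Q=P[m]; print('btn',len(Q),Q.mean(0).round(1) if len(Q) else '', np.percentile(Q[:,2],[10,50,90]).round(1) if len(Q) else '')
E
```

```text
t 3.1 p [474.7  12.8 393.3] q [ 0.23  0.23 -0.41  1.72  0.1   1.21 -1.51] F [ 0.4 -1.   0.9] w 0.3
[[0.966, 0.257, 0.002], [0.257, -0.966, -0.0], [0.002, 0.001, -1.0]]
shift cm [ 0.74 -0.98 32.33] rotvec None
top boxtop 145 [ 401.1 -470.6  320.2] ((401.0844421386719, -472.35577392578125), (134.489501953125, 22.73526382446289), 4.6573309898376465)
btn 64 [481.2  18.   21.1] [16.7 21.3 24.9]
scene boxtop 195 [ 403.4 -475.3  319.6] ((401.8857116699219, -473.6171569824219), (133.7312774658203, 23.576744079589844), 4.503845691680908)
btn 75 [479.9  22.5  20.7] [17.4 20.6 23.2]
```

carry_out([
  {"x": 0.3, "y": -0.3, "z": 5.2, "rx": 0, "ry": 0, "rz": 0, "fingers": 0},
  {"x": 0.3, "y": -0.3, "z": 5.2, "rx": 0, "ry": 0, "rz": 0, "fingers": 0},
  {"x": 0, "y": 0, "z": 5.2, "rx": 0, "ry": 0, "rz": 0, "fingers": 0},
  {"x": 0, "y": 0, "z": 5.2, "rx": 0, "ry": 0, "rz": 0, "fingers": 0},
  {"x": 0, "y": 0, "z": 5.2, "rx": 0, "ry": 0, "rz": 0, "fingers": 0},
  {"x": 0, "y": 0, "z": 5.2, "rx": 0, "ry": 0, "rz": 0, "fingers": 0},
  {"x": 0, "y": 0, "z": 0, "rx": 0, "ry": 0, "rz": 0, "fingers": 0},
])

```text
time_s: 4.08
ee_pos: [475.7, 17.4, 79.0]
eef_rot: [-3.141, 0.007, 0.261]
ft_force: [-1.2, 0.2, 0.8]
grip_width: 0.5
finger_force: 0.0
```

```bash
python3 - <<'E'
from h import *
p,r=st(); to(p,r,(480,22,45))
E
```

```text
t 4.08 p [475.7  17.4  79. ] q [ 0.07  0.65 -0.25  2.11  0.36  0.43 -1.77] F [-1.2  0.2  0.8] w 0.5
[[0.966, 0.258, -0.007], [0.258, -0.966, -0.002], [-0.007, -0.0, -1.0]]
shift cm [ 0.56 -0.33  3.4 ] rotvec None
```

carry_out([
  {"x": 0.5, "y": -0.3, "z": 1.5, "rx": 0, "ry": 0, "rz": 0, "fingers": 0},
  {"x": 0, "y": 0, "z": 1.5, "rx": 0, "ry": 0, "rz": 0, "fingers": 0},
  {"x": 0, "y": 0, "z": 0.5, "rx": 0, "ry": 0, "rz": 0, "fingers": 0},
  {"x": 0, "y": 0, "z": 0.4, "rx": 0, "ry": 0, "rz": 0, "fingers": 0},
  {"x": 0, "y": 0, "z": 0, "rx": 0, "ry": 0, "rz": 0, "fingers": 0},
])

```text
time_s: 4.7
ee_pos: [482.5, 22.7, 42.6]
eef_rot: [3.141, -0.0, 0.261]
ft_force: [-0.6, -1.3, 1.0]
grip_width: 0.5
finger_force: 0.9
```

carry_out([
  {"x": 0, "y": 0, "z": 0.3, "rx": 0, "ry": 0, "rz": 0, "fingers": 0},
  {"x": 0, "y": 0, "z": 0.2, "rx": 0, "ry": 0, "rz": 0, "fingers": 0},
  {"x": 0, "y": 0, "z": 0, "rx": 0, "ry": 0, "rz": 0, "fingers": 0},
])

```text
time_s: 5.08
ee_pos: [482.5, 22.7, 38.1]
eef_rot: [3.141, -0.001, 0.261]
ft_force: [-1.4, -0.7, 9.5]
grip_width: 0.5
finger_force: 5.2
```

carry_out([
  {"x": 0, "y": 0, "z": 0.1, "rx": 0, "ry": 0, "rz": 0, "fingers": 0},
  {"x": 0, "y": 0, "z": 0, "rx": 0, "ry": 0, "rz": 0, "fingers": 0},
  {"x": 0, "y": 0, "z": -1, "rx": 0, "ry": 0, "rz": 0, "fingers": 0},
  {"x": 0, "y": 0, "z": -4, "rx": 0, "ry": 0, "rz": 0, "fingers": 0},
  {"x": 0, "y": 0, "z": -5, "rx": 0, "ry": 0, "rz": 0, "fingers": 0},
  {"x": 0, "y": 0, "z": -5, "rx": 0, "ry": 0, "rz": 0, "fingers": 0},
  {"x": 0, "y": 0, "z": -5, "rx": 0, "ry": 0, "rz": 0, "fingers": 0},
  {"x": 0, "y": 0, "z": -5, "rx": 0, "ry": 0, "rz": 0, "fingers": 0},
])

```text
time_s: 6.08
ee_pos: [481.9, 22.7, 288.1]
eef_rot: [-3.141, -0.0, 0.261]
ft_force: [0.6, -0.4, -0.1]
grip_width: 0.5
finger_force: 0.0
```

carry_out([
  {"x": 0, "y": 0, "z": 0, "rx": 0, "ry": 0, "rz": -0.18, "fingers": 0},
  {"x": 0, "y": 0, "z": 0, "rx": 0, "ry": 0, "rz": -0.18, "fingers": 0},
  {"x": 0, "y": 0, "z": 0, "rx": 0, "ry": 0, "rz": -0.18, "fingers": 0},
  {"x": 0, "y": 0, "z": 0, "rx": 0, "ry": 0, "rz": -0.18, "fingers": 0},
  {"x": 0, "y": 0, "z": 0, "rx": 0, "ry": 0, "rz": -0.18, "fingers": 0},
  {"x": 0, "y": 0, "z": 0, "rx": 0, "ry": 0, "rz": -0.18, "fingers": 0},
  {"x": 0, "y": 0, "z": 0, "rx": 0, "ry": 0, "rz": -0.18, "fingers": 0},
  {"x": 0, "y": 0, "z": 0, "rx": 0, "ry": 0, "rz": -0.13, "fingers": 0},
])

```text
time_s: 7.08
ee_pos: [482.0, 22.7, 286.2]
eef_rot: [-3.141, -0.0, 1.655]
ft_force: [-0.2, -0.2, -0.3]
grip_width: 0.2
finger_force: 0.0
```

```bash
python3 - <<'E'
from h import *
p,r=st(); to(p,r,(385,-190,220),look((.08,-.997,-.25),(.997,.08,0)))
P=np.load('topP.npy')
for z in (60,100,200,300):
    m=(abs(P[...,2]-z)<30)&(P[...,1]>-340)&(P[...,1]<0)&(P[...,0]<600)&(P[...,0]>200)
    print(z,m.sum(),P[m].min(0) if m.any() else '')
E
```

```text
t 7.08 p [482.   22.7 286.2] q [ 0.45  0.4  -0.77  1.88  0.33  1.   -0.38] F [-0.2 -0.2 -0.3] w 0.2
[[-0.085, 0.996, -0.0], [0.996, 0.085, 0.0], [0.0, -0.0, -1.0]]
shift cm [-20.37 -11.46   6.62] rotvec [ 0.003 -1.326  0.004]
60 795 [ 469.98610722 -339.74633907   30.63791955]
100 1332 [ 526.6744741  -339.80435944   70.01177095]
200 0 
300 0
```

carry_out([
  {"x": 0, "y": -1.2, "z": 0, "rx": 0, "ry": -0.165, "rz": 0, "fingers": 0},
  {"x": 0, "y": -1.2, "z": 0, "rx": 0, "ry": -0.165, "rz": 0, "fingers": 0},
  {"x": 0, "y": -1.2, "z": 0, "rx": 0, "ry": -0.165, "rz": 0, "fingers": 0},
  {"x": 0, "y": -1.2, "z": 0, "rx": 0, "ry": -0.165, "rz": 0, "fingers": 0},
  {"x": 0, "y": -1.2, "z": 0, "rx": 0, "ry": -0.165, "rz": 0, "fingers": 0},
  {"x": 0, "y": -1.2, "z": 0, "rx": 0, "ry": -0.165, "rz": 0, "fingers": 0},
])

```text
time_s: 7.82
ee_pos: [410.5, 17.7, 286.7]
eef_rot: [3.138, 0.994, 1.649]
ft_force: [0.2, -1.0, 0.2]
grip_width: 0.4
finger_force: 0.0
```

```bash
python3 - <<'E'
from h import *
p,r=st(); to(p,r,(385,-190,200),look((.08,-.997,-.25),(.997,.08,0)))
E
```

```text
t 7.83 p [410.5  17.7 286.7] q [-0.39  0.61 -0.51  2.03  0.84  1.58 -1.34] F [ 0.2 -1.   0.2] w 0.4
[[-0.043, 0.997, 0.069], [0.543, 0.081, -0.836], [-0.838, 0.002, -0.545]]
shift cm [-3.91 -4.24 21.9 ] rotvec [ 0.002 -0.332 -0.001]
```

carry_out([
  {"x": -0.8, "y": -0.85, "z": 4.4, "rx": 0, "ry": 0, "rz": 0, "fingers": 0},
  {"x": -0.8, "y": -0.85, "z": 4.4, "rx": 0, "ry": 0, "rz": 0, "fingers": 0},
  {"x": -0.8, "y": -0.85, "z": 4.4, "rx": 0, "ry": 0, "rz": 0, "fingers": 0},
  {"x": -0.8, "y": -0.85, "z": 4.4, "rx": 0, "ry": 0, "rz": 0, "fingers": 0},
  {"x": -0.8, "y": -0.85, "z": 4.4, "rx": 0, "ry": 0, "rz": 0, "fingers": 0},
  {"x": 0, "y": 0, "z": 0, "rx": 0, "ry": -0.165, "rz": 0, "fingers": 0},
  {"x": 0, "y": 0, "z": 0, "rx": 0, "ry": -0.165, "rz": 0, "fingers": 0},
  {"x": 0, "y": 0, "z": 0, "rx": 0, "ry": 0, "rz": 0, "fingers": 0},
])

```text
time_s: 8.82
ee_pos: [384.5, -190.4, 195.2]
eef_rot: [-3.107, 1.319, 1.686]
ft_force: [-0.9, 0.5, 0.2]
grip_width: 0.3
finger_force: 0.0
```

```bash
python3 - <<'E'
from h import *
import cv2
p,r=st(); Rt=look((.08,-.997,-.25),(.997,.08,0)); to(p,r,(385,-290,60),Rt)
ims=[]
for c in ['top','scene']:
    im,d=snapshot(c); ims.append(im)
    for n in ['lip_under','sash_index','clip_index']:
        print(c,n,[(np.round(q['point'],1).tolist(),round(q['p'],2)) for q in nets.spot_point(n,c)[:1]])
a=cv2.resize(ims[0][150:300,340:540],(800,600))
b=cv2.resize(ims[1][150:420,100:460],(800,600))
cv2.imwrite('pics/a2.png',a[:,:,::-1]);cv2.imwrite('pics/b2.png',b[:,:,::-1])
E
```

```text
t 8.82 p [ 384.5 -190.4  195.2] q [-0.29  0.97 -0.27  2.37  1.23  1.47 -1.8 ] F [-0.9  0.5  0.2] w 0.3
[[-0.029, 0.997, 0.078], [0.247, 0.082, -0.965], [-0.968, -0.008, -0.249]]
shift cm [10.63 -0.65 12.99] rotvec [ 0.    -0.007  0.009]
top lip_under [([390.7, -355.5, 107.2], 0.55)]
top sash_index [([459.8, -355.0, 106.9], 0.63)]
top clip_index [([467.2, -380.2, 163.4], 0.59)]
scene lip_under [([390.8, -357.9, 102.7], 0.57)]
scene sash_index []
scene clip_index []
```

View pics/b2.png

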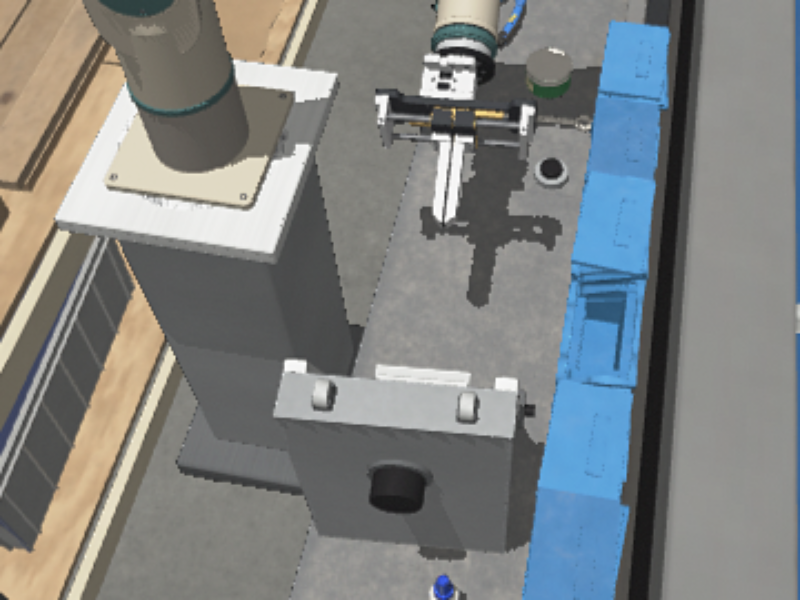

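View pics/a2.png

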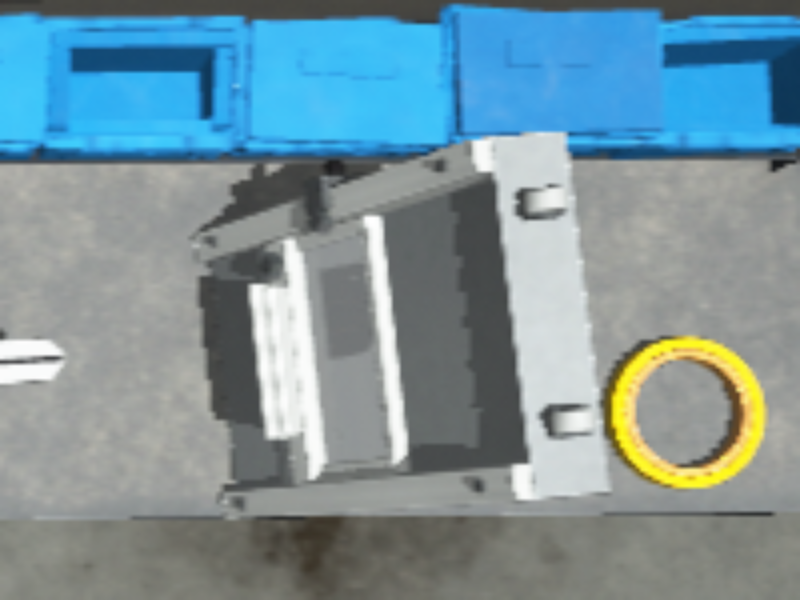

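The scene crop shows the closed fingers pointing level at the box, clear of the bins. In the top crop the fingertip is at (62,360), in line with the lip (columns 250–300, rows 285–440). The window tab is at (270,265) and the clip at (318,200). Next I lower in front of the lip.

carry_out([
  {"x": 2.85, "y": -0.1, "z": 3.8, "rx": 0, "ry": 0, "rz": 0, "fingers": 0},
  {"x": 2.85, "y": -0.1, "z": 3.8, "rx": 0, "ry": 0, "rz": 0, "fingers": 0},
  {"x": 2.85, "y": -0.1, "z": 3.8, "rx": 0, "ry": 0, "rz": 0, "fingers": 0},
  {"x": 0, "y": 0, "z": 0, "rx": 0, "ry": 0, "rz": 0, "fingers": 0},
])

```text
time_s: 9.72
ee_pos: [387.4, -282.6, 87.3]
eef_rot: [-3.134, 1.321, 1.654]
ft_force: [-0.9, 0.3, 0.6]
grip_width: -0.1
finger_force: 0.0
```

```bash
python3 - <<'E'
from h import *
p,r=st(); Rt=look((.08,-.997,-.25),(.997,.08,0)); to(p,r,(389,-331,82),Rt)
E
```

```text
t 9.72 p [ 387.4 -282.6   87.3] q [-0.13  1.23 -0.15  2.34  1.53  1.43 -2.02] F [-0.9  0.3  0.6] w -0.1
[[-0.021, 0.997, 0.073], [0.246, 0.076, -0.966], [-0.969, -0.002, -0.247]]
shift cm [-0.68 -0.21  4.82] rotvec [-0.004 -0.005  0.001]
```

carry_out([
  {"x": -0.3, "y": 0, "z": 2.4, "rx": 0, "ry": 0, "rz": 0, "fingers": 0},
  {"x": -0.3, "y": 0, "z": 2.4, "rx": 0, "ry": 0, "rz": 0, "fingers": 0},
  {"x": 0, "y": 0, "z": 0, "rx": 0, "ry": 0, "rz": 0, "fingers": 0},
])

```text
time_s: 10.1
ee_pos: [392.5, -329.1, 83.8]
eef_rot: [3.133, 1.321, 1.64]
ft_force: [0.3, -0.6, 0.5]
grip_width: 0.3
finger_force: 0.0
```

```bash
python3 - <<'E'
from h import *
p,r=st()
s=np.array((.027,-.341,.94)); print('per cm of slope', np.round(r.inv().apply(s),3))
E
```

```text
t 10.1 p [ 392.5 -329.1   83.8] q [-0.04  1.24 -0.09  2.34  1.65  1.42 -2.02] F [ 0.3 -0.6  0.5] w 0.3
[[-0.017, 0.997, 0.076], [0.247, 0.078, -0.966], [-0.969, 0.002, -0.247]]
per cm of slope [-0.995  0.002  0.099]
```

carry_out([
  {"x": -0.6, "y": 0, "z": 0.06, "rx": 0, "ry": 0, "rz": 0, "fingers": 0},
  {"x": -0.6, "y": 0, "z": 0.06, "rx": 0, "ry": 0, "rz": 0, "fingers": 0},
  {"x": -0.5, "y": 0, "z": 0.05, "rx": 0, "ry": 0, "rz": 0, "fingers": 0},
  {"x": -0.5, "y": 0, "z": 0.05, "rx": 0, "ry": 0, "rz": 0, "fingers": 0},
  {"x": -0.5, "y": 0, "z": 0.05, "rx": 0, "ry": 0, "rz": 0, "fingers": 0},
])

```text
time_s: 10.72
ee_pos: [393.6, -337.2, 106.6]
eef_rot: [-3.142, 1.317, 1.652]
ft_force: [0.4, 1.0, -2.6]
grip_width: 0.3
finger_force: 1.6
```

carry_out([
  {"x": -0.5, "y": 0, "z": 0.05, "rx": 0, "ry": 0, "rz": 0, "fingers": 0},
  {"x": -0.5, "y": 0, "z": 0.05, "rx": 0, "ry": 0, "rz": 0, "fingers": 0},
  {"x": -0.5, "y": 0, "z": 0.05, "rx": 0, "ry": 0, "rz": 0, "fingers": 0},
  {"x": -0.5, "y": 0, "z": 0.05, "rx": 0, "ry": 0, "rz": 0, "fingers": 0},
  {"x": -0.5, "y": 0, "z": 0.05, "rx": 0, "ry": 0, "rz": 0, "fingers": 0},
  {"x": -0.5, "y": 0, "z": 0.05, "rx": 0, "ry": 0, "rz": 0, "fingers": 0},
  {"x": 0, "y": 0, "z": 0, "rx": 0, "ry": 0, "rz": 0, "fingers": 0},
])

```text
time_s: 11.6
ee_pos: [394.2, -348.6, 136.6]
eef_rot: [3.139, 1.321, 1.648]
ft_force: [0.7, 3.0, -0.4]
grip_width: 0.6
finger_force: 1.0
```

```bash
python3 - <<'E'
from h import *
import cv2
p,r=st()
s=np.array((.027,-.341,.94)); print('per cm of slope', np.round(r.inv().apply(s),3))
im,d=snapshot('top'); cv2.imwrite('pics/a3.png',cv2.resize(im[165:255,380:500],(800,600),interpolation=cv2.INTER_CUBIC)[:,:,::-1])
for n in ['lip_under','sash_index','clip_index']:
    print(n,[(np.round(q['point'],1).tolist(),round(q['p'],2)) for q in nets.spot_point(n,'top')[:1]])
E
```

```text
t 11.6 p [ 394.2 -348.6  136.6] q [-0.01  1.12 -0.07  2.39  1.68  1.41 -1.94] F [ 0.7  3.  -0.4] w 0.6
[[-0.019, 0.997, 0.077], [0.246, 0.08, -0.966], [-0.969, 0.001, -0.247]]
per cm of slope [-0.995  0.     0.1  ]
lip_under [([392.3, -371.7, 141.0], 0.55)]
sash_index [([464.2, -365.9, 141.0], 0.72)]
clip_index [([464.5, -382.7, 163.4], 0.47)]
```

View pics/a3.png

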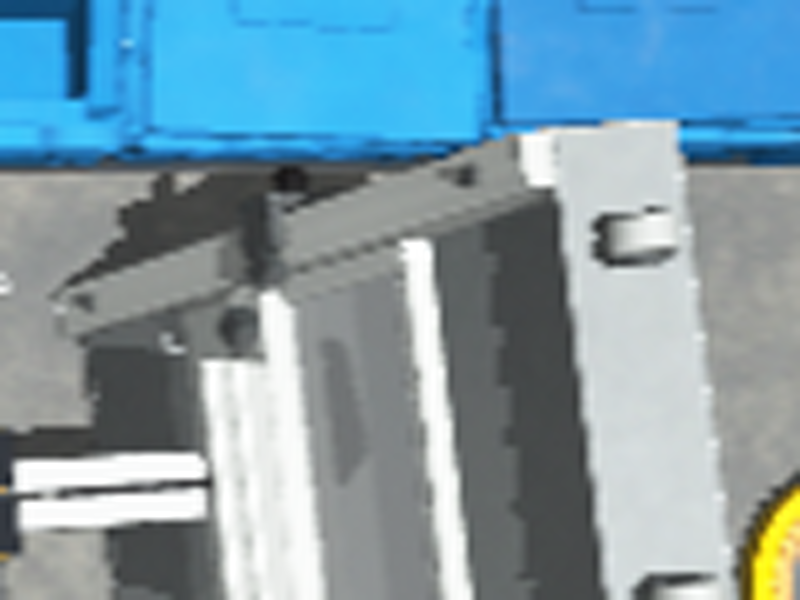

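The crop shows the fingers under the lip at (210,490). The window tab at (240,325) is still short of the clip tab at (262,265). About 26 mm is left by the numbers, so I push 20 mm and look again.

carry_out([
  {"x": -0.5, "y": 0, "z": 0.05, "rx": 0, "ry": 0, "rz": 0, "fingers": 0},
  {"x": -0.5, "y": 0, "z": 0.05, "rx": 0, "ry": 0, "rz": 0, "fingers": 0},
  {"x": -0.4, "y": 0, "z": 0.04, "rx": 0, "ry": 0, "rz": 0, "fingers": 0},
  {"x": -0.4, "y": 0, "z": 0.04, "rx": 0, "ry": 0, "rz": 0, "fingers": 0},
  {"x": -0.2, "y": 0, "z": 0.02, "rx": 0, "ry": 0, "rz": 0, "fingers": 0},
  {"x": 0, "y": 0, "z": 0, "rx": 0, "ry": 0, "rz": 0, "fingers": 0},
])

```text
time_s: 12.55
ee_pos: [394.5, -355.4, 155.1]
eef_rot: [3.141, 1.321, 1.649]
ft_force: [0.1, 0.6, -2.4]
grip_width: 0.4
finger_force: 0.9
```

```bash
python3 - <<'E'
from h import *
import cv2
p,r=st()
s=np.array((.027,-.341,.94))
for c in ('top','scene'):
  im,d=snapshot(c)
  if c=='top': cv2.imwrite('pics/a4.png',cv2.resize(im[180:240,390:470],(800,600),interpolation=cv2.INTER_CUBIC)[:,:,::-1])
  q={}
  for n in ['lip_under','sash_index','clip_index']:
    l=nets.spot_point(n,c)[:1]
    if l: q[n]=np.array(l[0]['point']); print(c,n,q[n].round(1),round(l[0]['p'],2))
  if 'sash_index' in q and 'clip_index' in q: print('left',(q['clip_index']-q['sash_index'])@s)
  if 'sash_index' in q: print('sash to mean clip',(np.array((466,-381,163.3))-q['sash_index'])@s)
E
```

```text
t 12.55 p [ 394.5 -355.4  155.1] q [ 0.    1.07 -0.06  2.4   1.69  1.4  -1.9 ] F [ 0.1  0.6 -2.4] w 0.4
[[-0.019, 0.997, 0.077], [0.246, 0.079, -0.966], [-0.969, 0.0, -0.247]]
top lip_under [ 394.2 -374.   159.3] 0.77
top sash_index [ 465.2 -375.3  159.1] 0.96
top clip_index [ 469.1 -381.   161.6] 0.5
left 4.398999999999997
sash to mean clip 5.913300000000012
scene lip_under [ 395.6 -378.   158.3] 0.82
scene sash_index [ 461.1 -378.7  155.3] 0.88
scene clip_index [ 463.4 -378.7  159.8] 0.63
left 4.292099999999999
sash to mean clip 8.436600000000002
```

View pics/a4.png

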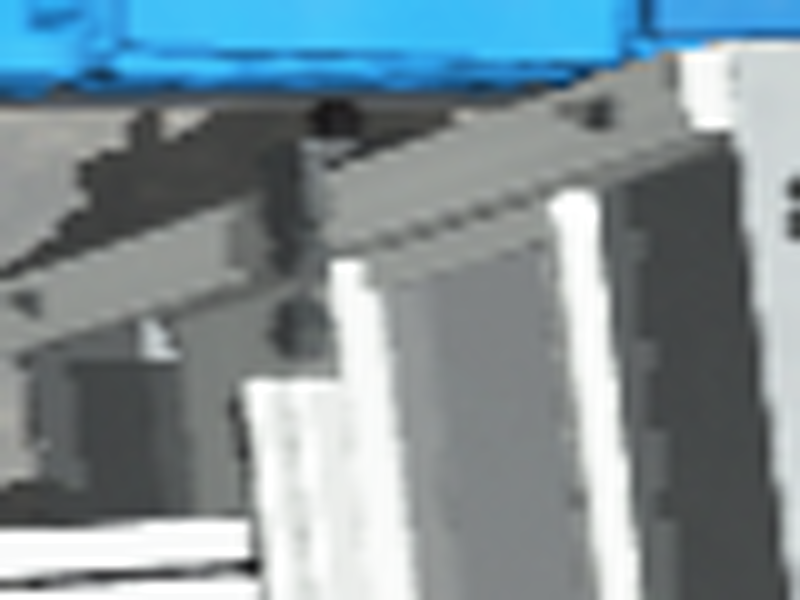

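The tab at (298,325) is now nearly facing the clip tab at (290,265). All estimates leave about 5 mm, so I push that, check, then back off downward.

carry_out([
  {"x": -0.3, "y": 0, "z": 0.03, "rx": 0, "ry": 0, "rz": 0, "fingers": 0},
  {"x": -0.2, "y": 0, "z": 0.02, "rx": 0, "ry": 0, "rz": 0, "fingers": 0},
  {"x": 0, "y": 0, "z": 0, "rx": 0, "ry": 0, "rz": 0, "fingers": 0},
  {"x": 0, "y": 0, "z": 0, "rx": 0, "ry": 0, "rz": 0, "fingers": 0},
  {"x": 0, "y": 0, "z": 0, "rx": 0, "ry": 0, "rz": 0, "fingers": 0},
  {"x": 0.5, "y": 0, "z": -0.1, "rx": 0, "ry": 0, "rz": 0, "fingers": 0},
  {"x": 1.5, "y": 0, "z": -2, "rx": 0, "ry": 0, "rz": 0, "fingers": 0},
  {"x": 0, "y": 0, "z": -5, "rx": 0, "ry": 0, "rz": 0, "fingers": 0},
])

```text
time_s: 13.95
ee_pos: [388.1, -283.9, 157.6]
eef_rot: [-3.138, 1.323, 1.651]
ft_force: [1.4, 0.3, 0.1]
grip_width: 0.1
finger_force: 0.0
```

```bash
python3 - <<'E'
from h import *
import cv2
p,r=st()
s=np.array((.027,-.341,.94))
for c in ('top','scene','top','scene'):
  im,d=snapshot(c)
  if c=='top': cv2.imwrite('pics/a5.png',cv2.resize(im[180:240,390:470],(800,600),interpolation=cv2.INTER_CUBIC)[:,:,::-1])
  q={}
  for n in ['lip_under','sash_index','clip_index']:
    l=nets.spot_point(n,c)[:1]
    if l: q[n]=np.array(l[0]['point']); print(c,n,q[n].round(1),round(l[0]['p'],2))
  if 'sash_index' in q and 'clip_index' in q: print('left',(q['clip_index']-q['sash_index'])@s)
E
```

```text
t 13.95 p [ 388.1 -283.9  157.6] q [-0.14  1.07 -0.14  2.4   1.49  1.41 -1.91] F [1.4 0.3 0.1] w 0.1
[[-0.02, 0.997, 0.074], [0.244, 0.076, -0.967], [-0.97, -0.001, -0.245]]
top lip_under [ 389.1 -376.2  165.8] 0.75
top sash_index [ 464.9 -378.7  159.8] 0.63
top clip_index [ 465.6 -381.7  165.1] 0.41
left 6.023899999999985
scene lip_under [ 391.2 -379.7  163. ] 0.58
scene sash_index [ 464.7 -379.3  159. ] 0.73
scene clip_index [ 464.3 -381.5  163.8] 0.61
left 5.251400000000007
top lip_under [ 390.9 -375.2  164.4] 0.86
top sash_index [ 464.7 -378.2  164.4] 0.58
top clip_index [ 467.7 -380.8  164. ] 0.43
left 0.5916000000000025
scene lip_under [ 391.9 -381.   162.8] 0.69
scene clip_index [ 392.2 -381.2  162.3] 0.65
```

View pics/a5.png

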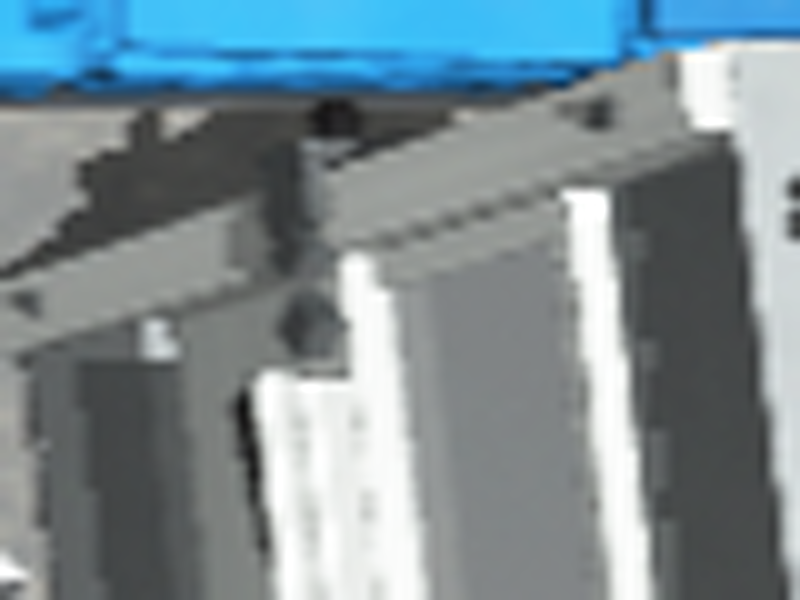

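The top crop shows the window tab at (310,325) facing the clip tab at (290,265) along the tilted lip direction. The estimates put the gap within about 3 mm, and the fingers are clear.

```bash
python3 -c "
from station import *
print(ticket.sign_off())"
```

```text
the job is handed in; nothing more can be done
None
```

I pressed the fan button fully down, then pushed the window up from under its lip until its tab was level with the clip's tab (my readings put the gap at -1.5 to +6 mm, most likely 2–3 mm, against the 8 mm allowed), backed the arm clear and handed the job in at about 14 s; no verdict came back.

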